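# Reset the label-tape dispenser to its length mark and hold its cam lever shut

### The arm

A 6-joint arm with a two-finger parallel gripper is mounted at the origin on a cart in front of the work surface, level with it; the furniture and walls round the work are solid. World frame = base frame: x ahead of the robot, y to its left, z up, the work surface at z = 0. Lengths are in m, angles in rad, forces in N, time in s.
With the tool pointing down it reaches from about 0.35 to 0.975 m from the base axis. Payload 4.9 kg.
Tool frame: the origin (TCP) lies between the finger pads; the fingertips stand 22 mm ahead of it and the grasp point (between the pads) lies 3 mm ahead of it; z points along the fingers, y is the line along which they close (so a half turn about z gives the same grasp; the last joint's range is limited). The gripper opens to 85 mm and grips with 20 to 120 N. Pads are 22 mm wide; open, the fingers measure 114 mm over their backs; the gripper's body (76 mm by 85 mm) begins 54 mm behind the grasp point. The pads swing forward as they close: fully open they stand 13 mm farther back than shut.
Start: joints at [1.003, 0.053, 1.613, -0, 1.476, -0.119], TCP at [0.271, 0.563, 0.253] pointing down, gripper open.
Joint ranges: [-3.01, 3.01], [-1.01, 2.22], [0.06, 2.58], [-1.02, 4.17], [0.09, 2.62], [-3.14, 3.14]. Speed limits (rad/s): [2.57, 2.57, 3.14, 3.14, 3.14, 3.14].

### API

Orientations are given as a unit quaternion [w, x, y, z].
In Python, from plant import state, grab_frame, get_calibration, job_done, recognise, regions_of gives the robot as it stands.
- The arm moves only by the tool apply_moves, never from a script. Its argument "targets" is a list of rows, each an object with "translation": the shift along the tool's x, y, z normalised to -1 to 1, where 1 is 100 mm, a list of three; "twist": the turn about the tool's z normalised to -1 to 1, where 1 is 0.1 rad; "hand": the opening, from 0 (shut) to 1 (fully open). A call has 1 to 8 rows; each row shifts and turns the commanded pose from where the row before left it, along the tool's axes as they then stand; what a row does not reach is not made up. A row lasts 1/10 s, in which the tool goes at most 50 mm and 8.59 degrees, less where a joint would pass 70% of its speed; a pose out of reach is approached as far as the arm can. A call with a number of a shift or a turn outside -1 to 1 is refused whole. A call with a gripper value outside its range is refused whole. The fingers move at their own pace and stop on an object; the grip force is fixed at half the most. Time passes only in rows, so rows that do not move let the fingers close. It gives the time, the measured TCP pose, the force, the opening and the grip force at its end, in the units of the state.
- state(): the state, without advancing time (a new reading comes with each control period).
- grab_frame(name): name is "scene" or "top" or "wrist"; returns the picture (400x640x3 uint8, red, green, blue); there is no depth.
- get_calibration(name): a dict with "camera_matrix" (3x3 intrinsics, pixels), "pose" (4x4, takes a point from camera to world coordinates). Camera axes: x right, y up, looking along -z (the intrinsics and any distortion apply to the point x, -y, -z); pixel columns grow to the right and rows downward; lengths in m; the calibration is good to about 2 mm. A picture is of the moment at which its call begins: read the wrist's pose just before it. get_calibration takes no time and is no camera call; for the wrist camera it gives the pose at the moment of the call.
- job_done(): hands the job in; it is judged then, once.
Trained networks look in the newest picture that a camera, given by its name, has taken for a name from the list of things; names that differ only in an ending like _2 or _b are one class to them, and where a whole thing is asked for, a point or a joint stands for the part that bears it (a point fixed in the world has none). Each returns a list of dicts, best first, with "score" (0 to 1); they miss things now and then, are a little off and sometimes report something else, mostly with a low value. They report only what shows in the picture. A call takes as long as a camera call. They do not tell look-alikes from the thing itself.
- recognise(camera, query): "point" ([x, y, z] in m, in world coordinates, good to about 4 mm: the middle of the surface that is visible of it).
- regions_of(camera, query): "pixels" (400x640 bool, what is visible of it).
The state is a dict: "time": time; "joint_pos": joint angles; "joint_vel": joint speeds; "joint_efforts": joint torques, N m; "tool_pos": TCP position; "tool_rot": TCP orientation; "contact_force": force on the tool from outside, world axes, zero at the start; "ft_torque": the same for the moment, N m; "gripper_width": opening from 0.0 (shut) to 1.0 (fully open); "grasp_force": force on a finger pad.
Only numpy, scipy, OpenCV 4.12 (cv2) and the standard library are available. Lean on these libraries where they do the work, as an engineer would, in place of code of your own. Each camera call takes 0.05 s, during which the arm holds its last target. There are 200 camera calls.

### The job

Slide the roll of label tape up off the dispenser's spindle and lay it flat on the bare worktop, not touching the dispenser. Then push the sliding leg out against its spring until its pointer lines up with the length mark, and, holding it there, squeeze the cam lever closed against the spindle's square post (never close it anywhere else than at the mark). Finish still holding: keep squeezing post and lever together at the mark so that a colleague can pin the leg, and leave the mark and the things standing around where they are.

Things in the scene. Friction and masses are not known exactly. Their poses are not given: they have to be found in the camera images.
- dispenser: Label-tape dispenser fixed on the worktop: grey base 270 x 88 mm, top of base 26 mm above the worktop, with a toothed cutter 60 mm high at its -x end. Origin: centre of the underside on the worktop; x along its length, the way the leg is pushed out; y across it (towards the side that has the lever and the length mark); z up. The worktop beyond y = -0.22 (the robot's right) is bare.
- leg (a joint): How far the sliding leg is out along the dispenser's +x, in m: 0 home, 0.09 end of travel. A spring pulls it home with 3 to 4 N all the time (closing the lever does not stop this), so it runs back if let go. The leg carries spindle, push wings, lever and pointer.
- spindle (a point): Steel spindle standing on the leg, moving with it: a square post 26 x 26 mm from 40 to 72 mm above the worktop, on top of it a round pin 15 mm in diameter up to 100 mm. This point: centre of the post's underside, 40 mm above the worktop; axes parallel to the dispenser's.
- wings (a point): Two dark upright push wings on the leg, 38 to 70 mm above the worktop, at y -16 to -50 and +28 to +58 mm from the spindle's axis. Their flat faces towards -x lie 20 mm in +x of that axis (this point: midway, 54 mm up): open fingers straddling post and lever across y, just on the -x side of the wings, push the leg out by moving in +x.
- lever (a joint): Cam lever angle in rad: 0 closed (lies along the leg, parallel to the post's side), up to 0.38 splayed open (starts at 0.28 to 0.36). Its vertical pivot is on the leg, 40 mm in +x and 18 mm in +y from the spindle's axis. It is stiff (0.08 N m) and stays where it is put.
- paddle (a point): The lever's black paddle, 7 mm thick, reaching 75 mm from the pivot towards -x past the +y side of the post, 46 to 68 mm above the worktop. This point: on the pivot axis, 42 mm up; its -x points to the free end. Closed, its faces are at y = 14.5 and 21.5 mm from the spindle's axis: post and paddle are then 34.5 mm across, centred 4.2 mm in +y. Open, it stands 10 to 17 mm farther out beside the post.
- pointer (a point): Tip of the leg's small dark pointer, on the +y side, 85 mm in +x and 35 mm in +y of the spindle's axis, 38 mm above the worktop; moves with the leg.
- mark (a point): The length mark: a black line across a small aluminium block (16 x 14 x 6 mm) clamped on the base's +y edge; this point is the line's end nearest the leg, 33 mm above the worktop, axes parallel to the dispenser's. The pointer lines up when both are at the same place along the dispenser's x; the leg passes above the block.
- roll: Loose paper roll of label tape on a cardboard core, 64 mm in diameter, 24 mm high, hole 20 mm, about 70 g; at the start it sits over the spindle's pin, on top of the square post (underside 72 mm above the worktop). Origin: centre of its underside, z along its axis.
- jar: Bystander: glass jar with a grey lid, 59 mm in diameter, 89 mm high; leave alone. Origin: centre of the underside.
- lemon: Bystander: lemon, 78 x 55 x 56 mm; leave alone. Origin: centre of the underside.
- garlic: Bystander: garlic bulb, 61 x 60 x 59 mm; leave alone. Origin: centre of the underside.
Not all that is in view belongs to the job. Of the things that look like the roll, the middle-sized one is meant.

How it is judged:
On the way, in this order (a step that is already met when the one before it is completed fails the run):
1. the roll lies flat on the worktop, let go, not touching the dispenser (height (world z) of roll below 0.006 m and angle between roll's own z axis and vertical below 0.12 rad and contact force between roll and dispenser below 0.05 N and contact force between the fingers and roll below 0.05 N and linear speed of roll below 0.03 m/s), for 0.2 s.
2. the leg is held with its pointer within 4 mm of the length mark, the lever still open (over 0.2 rad) (x of pointer in the frame of mark between -0.004 and 0.004 m and value of joint lever above 0.2 rad), for 0.2 s.
At the end, for the whole second after the job is handed in: Pointer within 4 mm of the mark, leg still, lever under 0.06 rad, fingers pressing spindle and paddle with over 2 N each; the roll lies still and flat on the worktop (underside under 6 mm up, tilt under 0.12 rad), not held, not touching the dispenser (all of step 1 and x of pointer in the frame of mark between -0.004 and 0.004 m and value of joint lever below 0.06 rad and velocity of joint leg between -0.01 and 0.01 m/s and contact force between the fingers and leg_c0 above 2 N and contact force between the fingers and lever_c0 above 2 N); the arm keeps its last pose, push and grip.
It fails at once if the lever is closed past 0.15 rad while the pointer is more than 8 mm from the mark (value of joint lever below 0.15 rad and (x of pointer in the frame of mark below -0.008 m or x of pointer in the frame of mark above 0.008 m)).
It fails at once if the length mark is shifted by more than 4 mm (distance of mark from where it was at the start of the episode above 0.004 m).
It fails at once if the jar, lemon or garlic is moved by more than 20 mm (distance of any of jar, lemon, garlic from where it was at the start of the episode above 0.02 m).
It also fails if it takes over 48 s, if anything falls off the work surface, if the arm or the gripper's body presses on something with over 40 N, if the wrist force passes 120 N, or if a joint passes its speed limit or range.

## Working session

There is one attempt and no reset: what is moved stays moved. The work goes in short steps, Python scripts to look and compute and a tool call to move; the robot and the scene stay as the last step left them, time stands still between calls to the robot, and variables do not carry over. Pictures are saved under pics/ and viewed, at most 10 in all, crops included, and the job is handed in when it is done.

Besides the shell and the picture viewer there is one more tool, called in YAML: its name, and indented under it one key for each argument. apply_moves: Moves the arm, as the interface text tells. Its arguments: {"type":"object","properties":{"targets":{"type":"array"}},"required":["targets"]}

```bash
mkdir -p pics; ls
cat > h.py <<'E'
import numpy as np,cv2
from plant import *
def cam(n):
    c=get_calibration(n);return np.array(c["camera_matrix"]),np.array(c["pose"]),c
def proj(n,p):
    K,T,_=cam(n);q=np.linalg.inv(T)@np.append(p,1);v=K@np.array([q[0],-q[1],-q[2]]);return v[:2]/v[2]
def ray(n,uv,z):
    K,T,_=cam(n);d=np.linalg.inv(K)@np.array([uv[0],uv[1],1]);d=T[:3,:3]@np.array([d[0],-d[1],-d[2]]);o=T[:3,3]
    return o+d*(z-o[2])/d[2]
def save(n,f,im=None):
    im=grab_frame(n) if im is None else im;cv2.imwrite("pics/"+f,im[...,::-1]);return im
E
python3 - <<'E'
from h import *
np.set_printoptions(precision=3,suppress=True)
a=save("top","top0.png");b=save("scene","scene0.png")
cv2.imwrite("pics/both.png",cv2.resize(np.vstack([a,b]),(480,600))[...,::-1])
print(cam("top")[2])
for n in ["top","scene"]:
  for q in ["roll","dispenser","spindle","paddle","wings","pointer","mark","jar","lemon","garlic"]:
    print(n,q,[(np.round(r["point"],3).tolist(),round(r["score"],2),proj(n,r["point"]).round().tolist()) for r in recognise(n,q)][:4])
print(state())
E
```

```text
pics
{'camera_matrix': array([[412.228,   0.   , 320.067],
       [  0.   , 412.228, 192.704],
       [  0.   ,   0.   ,   1.   ]]), 'pose': array([[ 0.027,  0.99 , -0.142,  0.37 ],
       [-1.   ,  0.027, -0.   , -0.017],
       [ 0.004,  0.142,  0.99 ,  1.086],
       [ 0.   ,  0.   ,  0.   ,  1.   ]])}
top roll [([0.435, -0.376, 0.036], 0.96, [460.0, 230.0]), ([0.475, -0.007, 0.096], 0.78, [316.0, 208.0]), ([0.481, 0.055, 0.022], 0.65, [292.0, 208.0]), ([0.488, -0.168, 0.02], 0.56, [378.0, 208.0])]
top dispenser [([0.481, 0.057, 0.023], 0.83, [291.0, 208.0])]
top spindle [([0.479, 0.038, 0.04], 0.98, [298.0, 208.0]), ([0.453, 0.014, 0.067], 0.21, [307.0, 218.0])]
top paddle [([0.45, 0.016, 0.069], 0.51, [306.0, 219.0])]
top wings [([0.485, 0.038, 0.036], 0.57, [298.0, 206.0]), ([0.594, -0.134, 0.046], 0.2, [366.0, 165.0])]
top pointer [([0.483, 0.037, 0.04], 0.82, [299.0, 206.0])]
top mark []
top jar [([0.603, 0.145, 0.084], 0.98, [256.0, 155.0])]
top lemon [([0.595, -0.134, 0.047], 0.77, [367.0, 165.0])]
top garlic [([0.491, 0.31, 0.04], 0.59, [192.0, 201.0])]
scene roll [([0.462
[... 506 characters left out ...]
0.044], 0.95, [292.0, 214.0])]
scene mark []
scene jar [([0.59, 0.136, 0.058], 0.61, [296.0, 171.0])]
scene lemon [([0.584, -0.146, 0.045], 0.64, [366.0, 218.0])]
scene garlic [([0.486, 0.302, 0.034], 0.8, [236.0, 170.0])]
{'time': 1.1, 'joint_pos': array([ 1.003,  0.053,  1.613, -0.   ,  1.476, -0.119]), 'joint_vel': array([ 0.001,  0.001,  0.001, -0.001,  0.001, -0.   ]), 'joint_efforts': array([  0.001, -39.368, -37.047,  -0.   ,   0.001,  -0.   ]), 'tool_pos': array([0.271, 0.563, 0.253]), 'tool_rot': array([-0.   ,  0.223,  0.975, -0.   ]), 'contact_force': array([0.208, 0.058, 0.737]), 'ft_torque': array([ 0.058,  0.021, -0.016]), 'grasp_force': 0.0, 'gripper_width': 1.001841221289375}
```

View pics/top0.png

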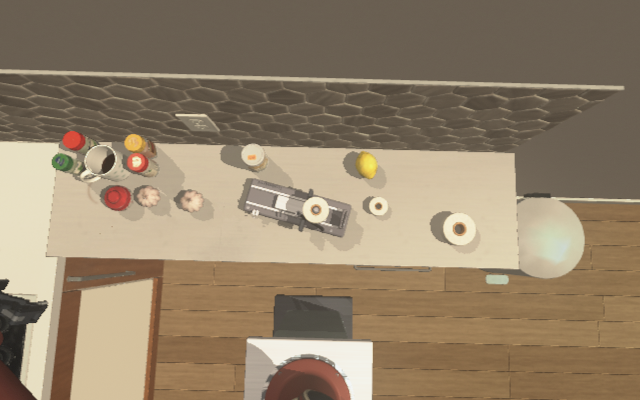

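View pics/scene0.png

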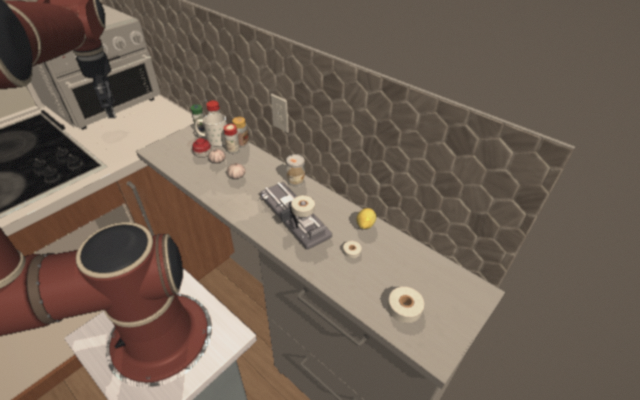

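Top view: the dispenser runs from (247,195) to (350,222). There are three roll look-alikes: small at (378,207) on the worktop, large at (459,229) on the worktop, and one at (316,209) on the dispenser's spindle. The last is middle-sized and sits on the spindle, so it fits. I'll confirm it in an enlarged crop.

Run:
```python
from h import *
a=cv2.imread("pics/top0.png")[170:250,230:400]
cv2.imwrite("pics/c0.png",cv2.resize(a,(765,360),interpolation=cv2.INTER_CUBIC))
grab_frame("top")
np.set_printoptions(precision=3,suppress=True)
for r in regions_of("top","dispenser")[:1]+regions_of("top","roll"):
    m=r["pixels"];v,u=np.nonzero(m);print(r["score"],m.sum(),cv2.minAreaRect(np.c_[u,v].astype(np.float32)))
```

```text
0.82 3187 ((297.7176513671875, 207.29922485351562), (104.06356811523438, 43.650901794433594), 18.060474395751953)
0.86 865 ((458.0, 228.5), (31.0, 34.0), 90.0)
0.76 276 ((378.0, 206.0), (18.0, 18.0), 90.0)
0.66 498 ((315.5, 209.5), (25.0, 25.0), 90.0)
```

View pics/c0.png

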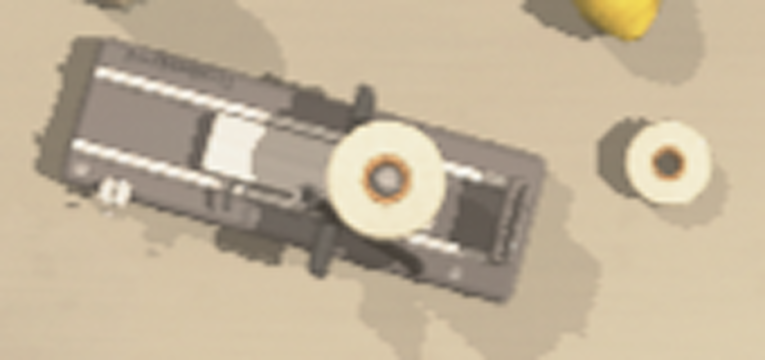

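The crop confirms it: the middle-sized roll sits over the grey pin, with its centre at crop (387,178), i.e. top (316,209.6). The cutter is at the right end, so that is -x. The mark block is at crop (115,191), i.e. top (255.6,212.4). The paddle is splayed out at crop (400,258).

```bash
cat >> h.py <<'E'
from scipy.spatial.transform import Rotation as R
def rel(target,yawx=None):
    s=state();q=s["tool_rot"];Rm=R.from_quat([q[1],q[2],q[3],q[0]]).as_matrix()
    d=Rm.T@(np.array(target)-s["tool_pos"])
    out=[(d*10).round(3).tolist()]
    if yawx is not None:
        y0=np.arctan2(Rm[1,0],Rm[0,0]);out.append(round((-(yawx-y0)+np.pi)%(2*np.pi)-np.pi,3)*10)
    return out
E
python3 - <<'E'
from h import *
np.set_printoptions(precision=3,suppress=True)
f=lambda x,y,z:ray("top",(230+x/4.5,170+y/4.5),z)
roll=f(387,178,.096);pin=f(389,179,.1);mk=f(115,191,.033)
c=[f(*p,.026) for p in [(100,40),(545,158),(505,300),(65,185)]]
print(roll,pin,mk);print(np.array(c),np.mean(c,0))
for a,b in [(1,0),(2,3)]:
  d=c[b]-c[a];print(np.linalg.norm(d),np.arctan2(d[1],d[0]))
d=c[2]-c[1];yaw=1.31
print(rel([roll[0],roll[1],.25],yaw))
for n in["lemon","jar"]:print(n,recognise("top",n)[0]["point"])
E
```

```text
[ 0.471 -0.008  0.096] [ 0.47  -0.009  0.1  ] [0.465 0.147 0.033]
[[ 0.554  0.161  0.026]
 [ 0.492 -0.098  0.026]
 [ 0.41  -0.076  0.026]
 [ 0.469  0.177  0.026]] [0.481 0.041 0.026]
0.2662627471721119 1.3367559170401324
0.2601066814317944 1.342923664824361
[[-4.276, -4.28, 0.033], np.float64(13.83)]
lemon [0.5959, -0.1351, 0.0471]
jar [0.6023, 0.1475, 0.0858]
```

apply_moves:
  targets:
    - {"translation": [0,0,0],"twist": 1,"hand": 1}
    - {"translation": [0,0,0],"twist": 1,"hand": 1}
    - {"translation": [0,0,0],"twist": 1,"hand": 1}
    - {"translation": [0,0,0],"twist": 1,"hand": 1}
    - {"translation": [0,0,0],"twist": 1,"hand": 1}
    - {"translation": [0,0,0],"twist": 1,"hand": 1}
    - {"translation": [0,0,0],"twist": 1,"hand": 1}
    - {"translation": [0,0,0],"twist": 1,"hand": 1}

```text
time: 2.15
tool_pos: [0.2712, 0.5631, 0.2533]
tool_rot: [0.0, 0.586, 0.81, -0.0]
contact_force: [-0.0, -0.9, -0.3]
gripper_width: 1.004
grasp_force: 0.0
```

apply_moves:
  targets:
    - {"translation": [0,0,0],"twist": 1,"hand": 1}
    - {"translation": [0,0,0],"twist": 1,"hand": 1}
    - {"translation": [0,0,0],"twist": 1,"hand": 1}
    - {"translation": [0,0,0],"twist": 1,"hand": 1}
    - {"translation": [0,0,0],"twist": 1,"hand": 1}
    - {"translation": [0,0,0],"twist": 0.5,"hand": 1}

```text
time: 2.75
tool_pos: [0.2712, 0.5631, 0.2533]
tool_rot: [-0.0, 0.784, 0.621, -0.0]
contact_force: [0.3, -0.3, -0.2]
gripper_width: 1.001
grasp_force: 0.0
```

apply_moves:
  targets:
    - {"translation": [-0.38,0.24,0],"twist": 0,"hand": 1}
    - {"translation": [-0.38,0.24,0],"twist": 0,"hand": 1}
    - {"translation": [-0.38,0.24,0],"twist": 0,"hand": 1}
    - {"translation": [-0.38,0.24,0],"twist": 0,"hand": 1}
    - {"translation": [-0.38,0.24,0],"twist": 0,"hand": 1}
    - {"translation": [-0.38,0.24,0],"twist": 0,"hand": 1}
    - {"translation": [-0.38,0.24,0],"twist": 0,"hand": 1}
    - {"translation": [-0.38,0.24,0],"twist": 0,"hand": 1}

```text
time: 3.55
tool_pos: [0.3897, 0.2219, 0.2536]
tool_rot: [0.0, 0.783, 0.622, 0.0]
contact_force: [-0.1, 0.0, -0.3]
gripper_width: 0.999
grasp_force: 0.0
```

apply_moves:
  targets:
    - {"translation": [-0.38,0.24,0],"twist": 0,"hand": 1}
    - {"translation": [-0.38,0.24,0],"twist": 0,"hand": 1}
    - {"translation": [-0.38,0.24,0],"twist": 0,"hand": 1}
    - {"translation": [-0.38,0.24,0],"twist": 0,"hand": 1}
    - {"translation": [-0.38,0.24,0],"twist": 0,"hand": 1}
    - {"translation": [0,0,0],"twist": 0,"hand": 1}

```text
time: 4.15
tool_pos: [0.4644, 0.0072, 0.2536]
tool_rot: [0.001, 0.785, 0.619, -0.0]
contact_force: [-1.1, 0.9, 0.3]
gripper_width: 1.002
grasp_force: 0.0
```

Run:
```python
from h import *
np.set_printoptions(precision=3,suppress=True)
save("wrist","w1.png");s=state();print(s["time"],s["tool_pos"],rel([.471,-.008,.25],1.34))
print(cam("wrist")[2])
for q in["roll","mark","wings","pointer"]:print(q,[(np.round(r["point"],4).tolist(),round(r["score"],2)) for r in recognise("wrist",q)])
```

```text
4.2 [0.464 0.009 0.253] [[-0.153, 0.11, 0.034], np.float64(-0.02)]
{'camera_matrix': array([[345.007,   0.   , 319.34 ],
       [  0.   , 345.007, 197.871],
       [  0.   ,   0.   ,   1.   ]]), 'pose': array([[ 0.973,  0.218,  0.074,  0.483],
       [-0.231,  0.921,  0.314,  0.091],
       [-0.   , -0.322,  0.947,  0.374],
       [ 0.   ,  0.   ,  0.   ,  1.   ]])}
roll [([0.4901, -0.1642, 0.0198], 0.87), ([0.4716, -0.0022, 0.0936], 0.86), ([0.4851, 0.0386, 0.0397], 0.47)]
mark [([0.4682, 0.1456, 0.0292], 0.87), ([0.4717, -0.0034, 0.0938], 0.62)]
wings [([0.4826, 0.038, 0.0414], 0.63)]
pointer [([0.4862, 0.0352, 0.0396], 0.63)]
```

View pics/w1.png

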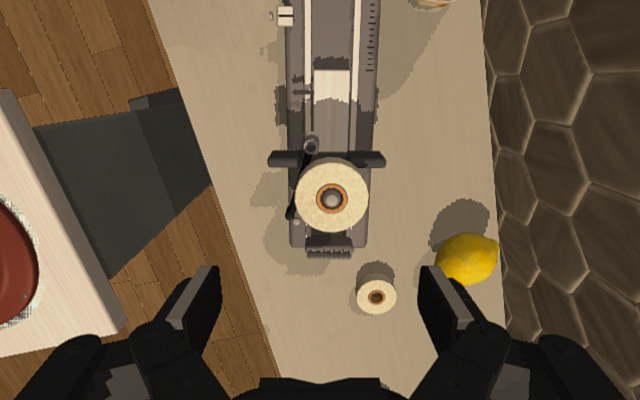

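The wrist view shows the roll with its hole and pin at (332,199), the mark line at (292,16), the pointer tip near (294,91), the lever pivot at (310,147) and the wings at (285,159) and (370,159). The lemon is clear of the gripper.

Run:
```python
from h import *
np.set_printoptions(precision=4,suppress=True)
f=lambda u,v,z:ray("wrist",(u,v),z)
r=f(332,195,.096);m=f(292,16,.033);p=f(294,91,.038);sp=f(333,199,.1)
a=np.array([[.229,.9735],[-.9735,.229]])
print(r,sp,m,p,"in disp:",a@(m-p)[:2],a@(p-sp)[:2],a@(m-sp)[:2])
im=cv2.imread("pics/w1.png")
print(rel([*(sp+r)[:2]/2,.094],1.34))
g=cv2.cvtColor(im,cv2.COLOR_BGR2GRAY)
print([ (v,int(355+np.argmax(g[v,355:368].astype(int)))) for v in (5,30,60,100)])
l=[f(355+np.argmax(g[v,355:368]),v,.03) for v in(5,100)];d=l[0]-l[1];print(np.arctan2(d[1],d[0]))
```

```text
[0.4718 0.0023 0.096 ] [0.472 0.    0.1  ] [0.4705 0.1525 0.033 ] [0.4569 0.0907 0.038 ] in disp: [0.0633 0.0009] [0.0848 0.0355] [0.1481 0.0364]
[[-0.091, 0.111, 1.593], np.float64(0.05)]
[(5, 356), (30, 355), (60, 357), (100, 355)]
1.3669263219475374
```

apply_moves:
  targets:
    - {"translation": [-0.12,0.11,0.3],"twist": 0,"hand": 1}
    - {"translation": [0,0,0.4],"twist": 0,"hand": 1}
    - {"translation": [0,0,0.4],"twist": 0,"hand": 1}
    - {"translation": [0,0,0.3],"twist": 0,"hand": 1}
    - {"translation": [0,0,0.19],"twist": 0,"hand": 1}
    - {"translation": [0,0,0],"twist": 0,"hand": 1}

```text
time: 5.0
tool_pos: [0.4686, -0.001, 0.0909]
tool_rot: [-0.003, 0.782, 0.623, -0.002]
contact_force: [0.3, -0.1, -0.7]
gripper_width: 1.002
grasp_force: 0.0
```

apply_moves:
  targets:
    - {"translation": [0,0,0],"twist": 0,"hand": 0.6}
    - {"translation": [0,0,0],"twist": 0,"hand": 0.6}
    - {"translation": [0,0,0],"twist": 0,"hand": 0.6}
    - {"translation": [0,0,0],"twist": 0,"hand": 0.6}

```text
time: 5.4
tool_pos: [0.4731, -0.0027, 0.0967]
tool_rot: [0.001, 0.783, 0.622, 0.002]
contact_force: [-0.4, 2.1, 7.0]
gripper_width: 0.734
grasp_force: 65.8
```

Run:
```python
from h import *
save("wrist","w2.png");s=state();print(s)
```

```text
{'time': 5.45, 'joint_pos': array([-1.63643834e-01, -1.67393077e-01,  2.09775924e+00,  7.92969455e-04,
        1.20697839e+00,  6.39816889e-02]), 'joint_vel': array([-0.00027935,  0.002382  ,  0.00059993,  0.00146392,  0.0025217 ,
        0.00113762]), 'joint_efforts': array([-7.96214920e-01, -2.30704468e+01, -3.01688755e+01, -3.74165280e-01,
       -2.23225644e-01,  2.61922233e-02]), 'tool_pos': array([ 0.47314877, -0.00272839,  0.09675605]), 'tool_rot': array([0.00132604, 0.78292164, 0.62211659, 0.0017002 ]), 'contact_force': array([-1.74516612,  1.86394981,  6.75152028]), 'ft_torque': array([0.26753408, 0.15577767, 0.0942941 ]), 'grasp_force': 65.84138950332999, 'gripper_width': 0.7249008467790307}
```

View pics/w2.png

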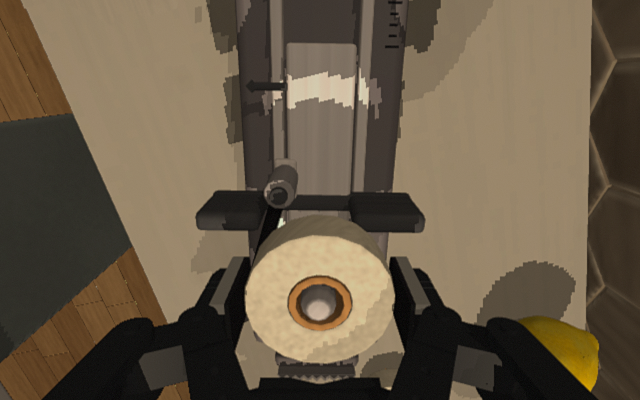

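The roll is gripped between the pads, with its hole at (320,303) and the pin still visible in it. The pointer is at (250,87), and lever and wings are as before. I'll lift straight up, then carry it to (0.475,-0.262), between the two decoy rolls.

apply_moves:
  targets:
    - {"translation": [0,0,-0.1],"twist": 0,"hand": 0.6}
    - {"translation": [0,0,-0.15],"twist": 0,"hand": 0.6}
    - {"translation": [0,0,-0.25],"twist": 0,"hand": 0.6}
    - {"translation": [0,0,-0.3],"twist": 0,"hand": 0.6}
    - {"translation": [-0.2,0.05,0],"twist": 0,"hand": 0.6}
    - {"translation": [-0.32,0.08,0],"twist": 0,"hand": 0.6}
    - {"translation": [-0.4,0.1,0],"twist": 0,"hand": 0.6}
    - {"translation": [-0.4,0.1,0],"twist": 0,"hand": 0.6}

```text
time: 6.25
tool_pos: [0.4736, -0.1401, 0.1751]
tool_rot: [0.0, 0.783, 0.622, 0.0]
contact_force: [0.8, 0.0, -1.5]
gripper_width: 0.727
grasp_force: 65.4
```

apply_moves:
  targets:
    - {"translation": [-0.4,0.1,0],"twist": 0,"hand": 0.6}
    - {"translation": [-0.4,0.1,0],"twist": 0,"hand": 0.6}
    - {"translation": [-0.3,0.06,0],"twist": 0,"hand": 0.6}
    - {"translation": [-0.1,0.02,0],"twist": 0,"hand": 0.6}
    - {"translation": [0,0,0.3],"twist": 0,"hand": 0.6}
    - {"translation": [0,0,0.4],"twist": 0,"hand": 0.6}
    - {"translation": [0,0,0.3],"twist": 0,"hand": 0.6}
    - {"translation": [0,0,0.2],"twist": 0,"hand": 0.6}

```text
time: 7.05
tool_pos: [0.4725, -0.2603, 0.0517]
tool_rot: [-0.002, 0.783, 0.622, -0.0]
contact_force: [0.3, -0.1, -1.1]
gripper_width: 0.726
grasp_force: 65.4
```

Run:
```python
from h import *
print(rel([.475,-.262,.027],1.34)); save("wrist","w3.png");save("scene","s3.png");s=state();print(s["time"],s["tool_pos"],s["grasp_force"],s["contact_force"])
a=cv2.imread("pics/w3.png");b=cv2.imread("pics/s3.png")[170:370,280:480]
cv2.imwrite("pics/v3.png",np.hstack([cv2.resize(a[150:],(480,300)),cv2.resize(b,(300,300))]))
```

```text
[[-0.012, 0.029, 0.247], np.float64(0.03)]
7.15 [ 0.47149449 -0.25956732  0.05081997] 65.47922149300575 [-0.42029047  0.02860582 -1.20501931]
```

View pics/v3.png

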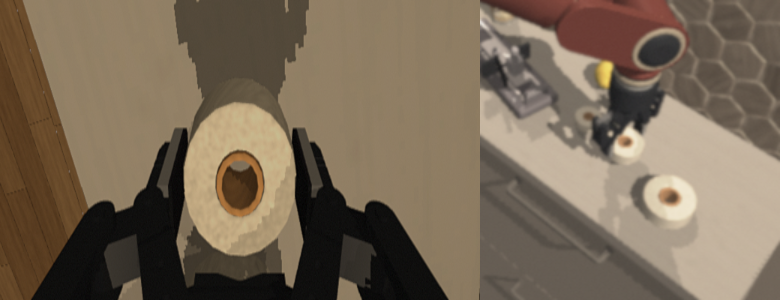

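The roll is held level over bare worktop between the decoys, and its hole at (240,185) now shows no pin. I'll lower it gently.

apply_moves:
  targets:
    - {"translation": [0,0,0.1],"twist": 0,"hand": 0.6}
    - {"translation": [0,0,0.08],"twist": 0,"hand": 0.6}
    - {"translation": [0,0,0.05],"twist": 0,"hand": 0.6}
    - {"translation": [0,0,0],"twist": 0,"hand": 0.6}
    - {"translation": [0,0,0],"twist": 0,"hand": 0.6}

```text
time: 7.65
tool_pos: [0.4742, -0.2623, 0.0317]
tool_rot: [0.0, 0.783, 0.622, 0.0]
contact_force: [0.5, 0.4, 0.2]
gripper_width: 0.73
grasp_force: 65.5
```

apply_moves:
  targets:
    - {"translation": [0,0,0.02],"twist": 0,"hand": 0.6}
    - {"translation": [0,0,0.02],"twist": 0,"hand": 0.6}
    - {"translation": [0,0,0],"twist": 0,"hand": 0.6}

```text
time: 7.95
tool_pos: [0.4738, -0.262, 0.0271]
tool_rot: [-0.0, 0.783, 0.622, -0.0]
contact_force: [0.4, -0.2, -0.6]
gripper_width: 0.728
grasp_force: 65.5
```

apply_moves:
  targets:
    - {"translation": [0,0,0.02],"twist": 0,"hand": 0.6}
    - {"translation": [0,0,0.02],"twist": 0,"hand": 0.6}
    - {"translation": [0,0,0],"twist": 0,"hand": 0.6}

```text
time: 8.25
tool_pos: [0.4744, -0.2625, 0.0248]
tool_rot: [0.0, 0.783, 0.622, -0.0]
contact_force: [-3.1, 3.3, 9.4]
gripper_width: 0.732
grasp_force: 66.3
```

On the worktop. I'll release and go up.

apply_moves:
  targets:
    - {"translation": [0,0,0],"twist": 0,"hand": 1}
    - {"translation": [0,0,0],"twist": 0,"hand": 1}
    - {"translation": [0,0,0],"twist": 0,"hand": 1}
    - {"translation": [0,0,-0.1],"twist": 0,"hand": 1}
    - {"translation": [0,0,-0.3],"twist": 0,"hand": 1}
    - {"translation": [0,0,-0.4],"twist": 0,"hand": 1}
    - {"translation": [0,0,-0.4],"twist": 0,"hand": 1}
    - {"translation": [0,0,-0.4],"twist": 0,"hand": 1}

```text
time: 9.05
tool_pos: [0.4737, -0.2619, 0.1854]
tool_rot: [0.0, 0.783, 0.622, 0.0]
contact_force: [0.3, -0.4, 0.5]
gripper_width: 1.001
grasp_force: 0.0
```

Run:
```python
from h import *
s=state();print(s["time"],s["tool_pos"]); save("wrist","w4.png")
print([(np.round(r["point"],3),r["score"]) for r in recognise("wrist","roll")])
# approach: 10 mm on the -x side of the push position; fingers centred 4 mm +y
x=np.array([.229,.9735]);y=np.array([-.9735,.229]);sp=np.array([.472,0])
print("above push start",rel([*(sp-.008*x+.010*y),.18],1.34))
```

```text
9.05 [ 0.47369252 -0.26193761  0.18542632]
[(array([ 0.441, -0.365,  0.034]), 0.84), (array([ 0.474, -0.263,  0.024]), 0.71), (array([ 0.491, -0.169,  0.018]), 0.6)]
above push start [[2.485, -0.749, 0.094], np.float64(0.03)]
```

The roll stands at (0.474,-0.263), top at 24 mm, so it is flat. Now I'll return above the spindle.

apply_moves:
  targets:
    - {"translation": [0.2,-0.05,0],"twist": 0,"hand": 1}
    - {"translation": [0.4,-0.11,0],"twist": 0,"hand": 1}
    - {"translation": [0.45,-0.13,0],"twist": 0,"hand": 1}
    - {"translation": [0.45,-0.13,0],"twist": 0,"hand": 1}
    - {"translation": [0.45,-0.13,0],"twist": 0,"hand": 1}
    - {"translation": [0.4,-0.11,0.1],"twist": 0,"hand": 1}
    - {"translation": [0.25,-0.05,0.2],"twist": 0,"hand": 1}
    - {"translation": [0,0,0.2],"twist": 0,"hand": 1}

```text
time: 9.95
tool_pos: [0.4634, 0.01, 0.1331]
tool_rot: [0.0, 0.782, 0.624, 0.001]
contact_force: [0.8, -0.0, 0.2]
gripper_width: 1.002
grasp_force: 0.0
```

apply_moves:
  targets:
    - {"translation": [0,0,0],"twist": 0,"hand": 1}

```text
time: 10.05
tool_pos: [0.461, 0.0084, 0.1302]
tool_rot: [-0.002, 0.782, 0.623, -0.002]
contact_force: [-0.4, 0.4, 1.0]
gripper_width: 0.998
grasp_force: 0.0
```

Run:
```python
from h import *
s=state();print(s["time"],s["tool_pos"]); save("wrist","w5.png");K,T,_=cam("wrist");np.save("T5.npy",T)
```

```text
10.05 [0.46100966 0.0084     0.1301642 ]
```

View pics/w5.png

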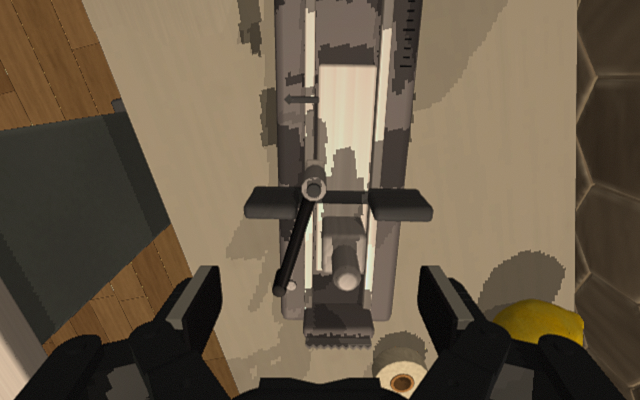

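The roll is off. The pin top is at (347,283), the pointer tip at (286,99), the lever end at (280,292) and the wings at (271,202) and (400,204).

Run:
```python
from h import *
np.set_printoptions(precision=4,suppress=True)
x=np.array([.229,.9735]);y=np.array([-.9735,.229]);A=np.array([x,y])
pin=ray("wrist",(347,281),.1);pt=ray("wrist",(286,99),.038);end=ray("wrist",(280,288),.068);piv=ray("wrist",(313,185),.07)
print(pin,pt,A@(pt-pin)[:2],A@(end-pin)[:2],A@(piv-pin)[:2])
sp=pin[:2]*.5+.5*(pt[:2]-.085*x-.035*y);print(sp)
print("TCP in spindle frame",A@(state()["tool_pos"][:2]-sp),rel([*(sp+.003*x+.006*y),.062],1.34))
```

```text
[ 0.4729 -0.0077  0.1   ] [0.4589 0.0839 0.038 ] [0.086  0.0346] [-0.0255  0.0385] [0.0419 0.0178]
[ 0.4732 -0.0073]
TCP in spindle frame [0.012  0.0142] [[-0.09, 0.084, 0.699], np.float64(0.04)]
```

apply_moves:
  targets:
    - {"translation": [-0.08,0.08,0],"twist": 0,"hand": 1}
    - {"translation": [0,0,0],"twist": 0,"hand": 1}
    - {"translation": [0,0,0.2],"twist": 0,"hand": 1}
    - {"translation": [0,0,0.2],"twist": 0,"hand": 1}
    - {"translation": [0,0,0.15],"twist": 0,"hand": 1}
    - {"translation": [0,0,0.15],"twist": 0,"hand": 1}
    - {"translation": [0,0,0],"twist": 0,"hand": 1}

```text
time: 10.8
tool_pos: [0.4686, -0.003, 0.0621]
tool_rot: [-0.001, 0.783, 0.621, -0.001]
contact_force: [-0.5, 0.2, -0.6]
gripper_width: 0.995
grasp_force: 0.0
```

Run:
```python
from h import *
s=state();print(s["time"],s["tool_pos"],s["contact_force"]); save("wrist","w6.png")
```

```text
10.8 [ 0.46861142 -0.00296951  0.06213019] [-0.49341649  0.17545347 -0.61962538]
```

View pics/w6.png

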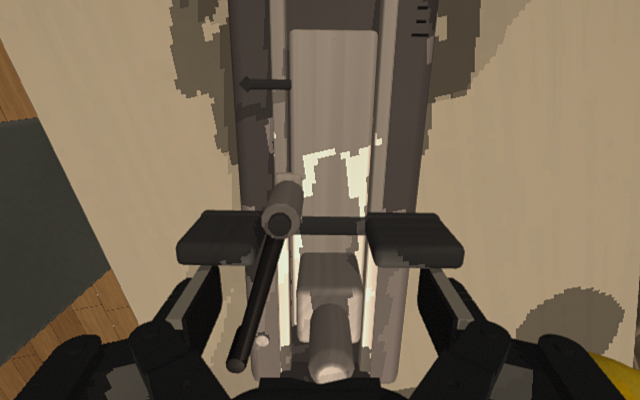

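The open fingers straddle post and lever, just behind the wings at (220,265) and (420,265). The pointer tip is at (240,84). Now I push.

apply_moves:
  targets:
    - {"translation": [0.06,0,0],"twist": 0,"hand": 1}
    - {"translation": [0.06,0,0],"twist": 0,"hand": 1}
    - {"translation": [0.1,0,0],"twist": 0,"hand": 1}
    - {"translation": [0.1,0,0],"twist": 0,"hand": 1}
    - {"translation": [0.1,0,0],"twist": 0,"hand": 1}
    - {"translation": [0.1,0,0],"twist": 0,"hand": 1}
    - {"translation": [0.06,0,0],"twist": 0,"hand": 1}
    - {"translation": [0,0,0],"twist": 0,"hand": 1}

```text
time: 11.65
tool_pos: [0.4838, 0.0548, 0.0645]
tool_rot: [0.001, 0.783, 0.623, 0.001]
contact_force: [1.4, -2.8, 1.9]
gripper_width: 1.001
grasp_force: 1.5
```

Run:
```python
from h import *
s=state();print(s["time"],s["tool_pos"],s["contact_force"]); save("wrist","w7.png")
K,T,_=cam("wrist");np.save("T7.npy",T)
a=cv2.imread("pics/w7.png");cv2.imwrite("pics/v7.png",cv2.resize(a[0:200,160:360],(600,600),interpolation=cv2.INTER_CUBIC))
```

```text
11.65 [0.48380425 0.05477027 0.06450447] [ 1.35648379 -2.75491572  1.88011923]
```

View pics/v7.png

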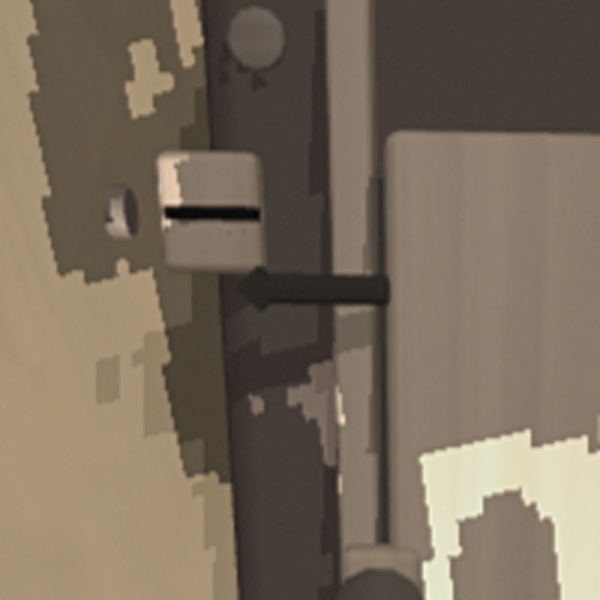

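The crop shows the mark line at (213–260, 212), with its inner end at image (246.7,70.7). The pointer tip at (237,287), image (239,95.7), is still short of it.

Run:
```python
from h import *
np.set_printoptions(precision=4,suppress=True)
x=np.array([.229,.9735]);y=np.array([-.9735,.229]);A=np.array([x,y])
m=ray("wrist",(246.7,70.7),.033);m2=ray("wrist",(230,70.7),.033);p=ray("wrist",(239,95.7),.038)
print(m,p,A@(m-p)[:2],A@(m2-m)[:2])
print("aim pixel",proj("wrist",[*(p[:2]+(A@(m-p)[:2])[0]*x),.038]))
sp=p[:2]-.085*x-.035*y;print("TCP in spindle",A@(state()["tool_pos"][:2]-sp))
```

```text
[0.4741 0.1469 0.033 ] [0.4691 0.1381 0.038 ] [ 0.0097 -0.0028] [-0.      0.0069]
aim pixel [237.2687  70.3348]
TCP in spindle [0.0069 0.0018]
```

apply_moves:
  targets:
    - {"translation": [0.04,0,0],"twist": 0,"hand": 1}
    - {"translation": [0.04,0,0],"twist": 0,"hand": 1}
    - {"translation": [0.015,0,0],"twist": 0,"hand": 1}
    - {"translation": [0,0,0],"twist": 0,"hand": 1}
    - {"translation": [0,0,0],"twist": 0,"hand": 1}

```text
time: 12.2
tool_pos: [0.4845, 0.0635, 0.0631]
tool_rot: [-0.0, 0.783, 0.622, -0.0]
contact_force: [0.6, -2.5, 1.0]
gripper_width: 0.997
grasp_force: 1.5
```

```bash
cat > d.py <<'E'
from h import *
import sys
s=state();print(s["time"],s["tool_pos"],s["contact_force"],s["gripper_width"]); save("wrist",sys.argv[1]+".png")
K,T,_=cam("wrist");np.save("T.npy",T)
a=cv2.imread("pics/"+sys.argv[1]+".png");b=cv2.resize(a[40:140,160:360],(700,350),interpolation=cv2.INTER_CUBIC)
c=cv2.resize(a[200:],(700,219))
cv2.imwrite("pics/v"+sys.argv[1]+".png",np.vstack([b,c]))
E
python3 d.py w8
```

```text
12.2 [0.48445522 0.06352883 0.0630771 ] [ 0.58601324 -2.46424482  1.02555702] 0.9965563604031962
```

View pics/vw8.png

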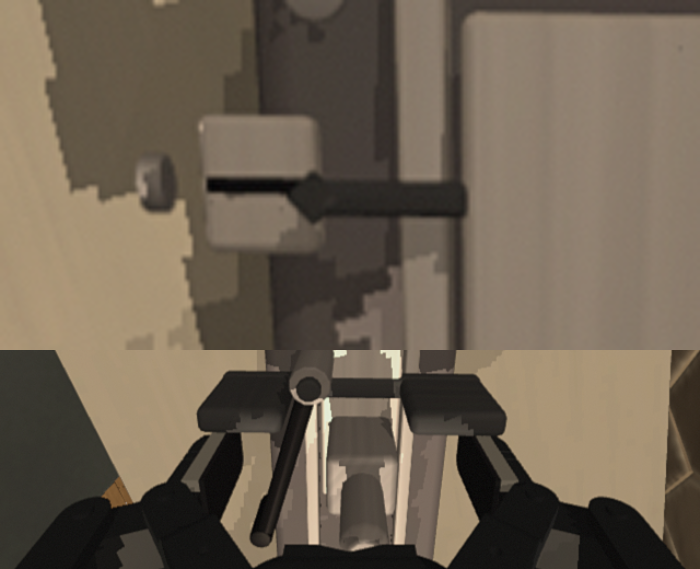

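The pointer tip is at crop (290,195), image (242.9,95.7). The mark line is at crop y≈186, image 93.1, so they are nearly aligned. The lever is still open. The post centre is about 12 px right of the finger midline, so the fingers are about 4 mm to +y, which is right for the squeeze.

Run:
```python
from h import *
np.set_printoptions(precision=4,suppress=True)
A=np.array([[.229,.9735],[-.9735,.229]])
for z1,z2 in[(.033,.038)]:
  m=ray("wrist",(244,93.1),z1);p=ray("wrist",(242.9,95.7),z2);print(m,p,A@(m-p)[:2])
g=cv2.cvtColor(cv2.imread("pics/w8.png"),cv2.COLOR_BGR2GRAY);print(g[86:104,[222,228,234,240,246,252,260,270]])
```

```text
[0.4715 0.1477 0.033 ] [0.4718 0.1468 0.038 ] [0.0008 0.0005]
[[120 121 123 122 121  63  64  62]
 [120 121 122 122 121  63  62  61]
 [122 122 124 123 122  62  64  63]
 [124 124 126 125 123  66  63  62]
 [ 81  86  87  89  93  63  65  62]
 [ 21  32  31  34  52  48  52  53]
 [ 14  12  12  14  37  40  44  42]
 [  6  13  12  11  39  40  42  42]
 [ 25  16  19  14  41  39  42  41]
 [103  62  79  57  40  40  40  42]
 [123 110 115 109  40  41  40  39]
 [121 123 122 124  41  42  37  39]
 [119 123 120 123  38  43  39  40]
 [118 120 120 108  36  41  35  38]
 [118 120 120 113  39  36  32  33]
 [118 121 120 118  63  38  37  32]
 [118 120 120 120  84  63  58  53]
 [118 120 119 119  91  74  64  62]]
```

The pointer is about 1 mm short. I'll nudge it and close in stages, watching the pose.

apply_moves:
  targets:
    - {"translation": [0.01,0,0],"twist": 0,"hand": 1}
    - {"translation": [0,0,0],"twist": 0,"hand": 1}
    - {"translation": [0,0,0],"twist": 0,"hand": 1}
    - {"translation": [0,0,0],"twist": 0,"hand": 0.8}
    - {"translation": [0,0,0],"twist": 0,"hand": 0.8}
    - {"translation": [0,0,0],"twist": 0,"hand": 0.75}
    - {"translation": [0,0,0],"twist": 0,"hand": 0.75}

```text
time: 12.95
tool_pos: [0.4853, 0.0643, 0.0635]
tool_rot: [0.0, 0.783, 0.622, 0.0]
contact_force: [1.1, -3.6, 1.6]
gripper_width: 0.75
grasp_force: 2.0
```

```bash
cat > m.py <<'E'
from h import *
import sys
np.set_printoptions(precision=4,suppress=True)
A=np.array([[.229,.9735],[-.9735,.229]])
s=state();print(s["time"],s["tool_pos"],s["contact_force"],s["gripper_width"],s["grasp_force"])
g=cv2.cvtColor(save("wrist",sys.argv[1]),cv2.COLOR_RGB2GRAY)
u=int(round(proj("wrist",[.4718,.1475,.035])[0]));v0=int(round(proj("wrist",[.4718,.1475,.035])[1]))
print(u,v0);print(g[v0-10:v0+14,[u-16,u-10,u-6,u-2,u+3,u+8,u+16,u+28]])
E
python3 m.py w9.png
```

```text
12.95 [0.4853 0.0643 0.0635] [ 1.1021 -3.6389  1.5524] 0.7500774390906231 2.045181691646576
243 96
[[205 119 124 121 116  63  62  52]
 [205 118 125 120 119  63  64  51]
 [205 124 124 121 120  62  65  50]
 [207 129 124 121 104  64  65  51]
 [210 125 125 122  69  65  65  50]
 [206 125 126 124  39  54  56  47]
 [157  96  97 108  35  42  44  43]
 [ 78  47  48  62  40  40  42  42]
 [ 25  17  16  19  40  45  41  42]
 [ 20  14  13  29  40  44  41  43]
 [ 25  15  17  37  40  45  39  42]
 [ 54  57  58  53  41  46  39  39]
 [107 110 110 100  39  45  38  38]
 [122 125 126 122  39  39  38  38]
 [122 123 123 123  38  36  36  33]
 [119 123 118 122  37  33  26  29]
 [118 122 120 120  51  59  55  41]
 [117 122 120 120  76  70  66  48]
 [119 122 122 121  89  71  64  49]
 [119 122 121 120  91  69  65  49]
 [121 120 121 119  90  70  65  47]
 [120 122 121 118  90  70  65  47]
 [120 120 118 101  91  70  63  49]
 [122 121 116  93  91  72  63  49]]
```

The pointer is within about 0.5 mm of the mark. I'll keep closing.

apply_moves:
  targets:
    - {"translation": [0,0,0],"twist": 0,"hand": 0.65}
    - {"translation": [0,0,0],"twist": 0,"hand": 0.65}
    - {"translation": [0,0,0],"twist": 0,"hand": 0.58}
    - {"translation": [0,0,0],"twist": 0,"hand": 0.58}

```text
time: 13.4
tool_pos: [0.4844, 0.0646, 0.063]
tool_rot: [-0.001, 0.783, 0.622, -0.0]
contact_force: [-1.7, -2.7, 2.8]
gripper_width: 0.576
grasp_force: 2.4
```

```bash
python3 m.py w10.png | head -30 | cut -c1-60
```

```text
13.4 [0.4844 0.0646 0.063 ] [-1.6879 -2.7034  2.8294] 0.5760
245 96
[[204 207 207 197 119  64  64  48]
 [204 207 206 198 119  63  66  48]
 [205 207 207 197 120  63  64  50]
 [205 206 206 196 116  66  64  48]
 [207 209 208 205  93  64  65  47]
 [209 212 212 213  59  57  59  49]
 [184 186 185 214  38  46  47  43]
 [110 108 108 142  36  41  43  41]
 [ 29  30  30  40  39  40  43  43]
 [ 22  20  21  26  39  38  43  43]
 [ 22  23  23  30  41  38  41  42]
 [ 61  71  72  57  42  39  41  41]
 [162 182 184 168  39  40  39  41]
 [206 214 215 213  40  41  40  40]
 [209 209 211 215  39  38  32  35]
 [207 209 209 162  36  31  29  30]
 [206 208 209 115  49  52  46  38]
 [207 208 210 113  76  66  62  47]
 [207 208 208 114  90  72  63  47]
 [206 206 210 121  93  70  64  50]
 [207 208 212 125  92  72  64  49]
 [207 208 211 125  93  74  65  50]
 [208 208 164 105  92  75  65  48]
 [207 207 122  90  92  74  65  49]]
```

Still aligned. I'll close fully.

apply_moves:
  targets:
    - {"translation": [0,0,0],"twist": 0,"hand": 0.5}
    - {"translation": [0,0,0],"twist": 0,"hand": 0.45}
    - {"translation": [0,0,0],"twist": 0,"hand": 0.4}
    - {"translation": [0,0,0],"twist": 0,"hand": 0.2}
    - {"translation": [0,0,0],"twist": 0,"hand": 0}
    - {"translation": [0,0,0],"twist": 0,"hand": 0}
    - {"translation": [0,0,0],"twist": 0,"hand": 0}
    - {"translation": [0,0,0],"twist": 0,"hand": 0}

```text
time: 14.25
tool_pos: [0.4853, 0.0642, 0.0634]
tool_rot: [0.0, 0.783, 0.622, 0.0]
contact_force: [3.1, -3.6, -0.1]
gripper_width: 0.379
grasp_force: 61.9
```

```bash
python3 m.py w11.png | cut -c1-90
python3 - <<'E'
from h import *
g=cv2.imread("pics/w11.png");p=get_calibration
grab_frame("top");print([(np.round(r["point"],3),r["score"]) for r in recognise("top","roll")])
E
```

```text
14.25 [0.4853 0.0642 0.0634] [ 3.0907 -3.5756 -0.1157] 0.37927450767538967 61.893764119595
242 96
[[207 207 209 205 191  78 113  49]
 [206 207 209 206 200  77 113  49]
 [206 208 208 205 206  80 112  48]
 [208 209 210 207 203  81 112  49]
 [210 212 213 210 175  81 114  50]
 [215 215 216 213 122  62 100  50]
 [151 151 150 163  67  40  67  48]
 [ 53  53  52  79  37  38  41  43]
 [ 21  20  20  26  39  41  42  43]
 [ 22  18  20  24  41  43  43  43]
 [ 27  40  40  28  41  46  42  40]
 [ 70 139 143  73  41  45  41  41]
 [112 200 203 176  40  45  39  39]
 [124 211 214 213  38  47  39  38]
 [124 210 211 213  35  41  35  35]
 [123 209 210 210  45  36  30  33]
 [122 209 210 208  96  45  46  33]
 [124 211 210 208 158  78  63  46]
 [122 211 210 209 185  90  69  51]
 [122 211 210 210 186  94  94  50]
 [122 213 211 210 185  97 107  49]
 [123 216 213 197 183  96 108  49]
 [121 214 214 184 183  93 108  50]
 [122 165 212 185 183  87  84  50]]
[(array([ 0.474, -0.266,  0.024]), 0.94), (array([ 0.436, -0.373,  0.033]), 0.75), (array([ 0.489, -0.169,  0.019]), 0.67)]
```

The opening of 0.379 plus the roughly 2 mm bias seen on the roll gives 34.5 mm, so the lever is closed. Grip is 62 N, the pointer is within about 1 mm, and the roll is flat in place.

```bash
python3 -c "
from plant import *
print(job_done())"
```

```text
the job is handed in; nothing more can be done
None
```

I handed the job in at about 14 s of robot time; the hand-in returned no verdict. The roll lies flat on the bare worktop. The leg is held with its pointer about 1 mm from the mark, and the lever is squeezed closed against the post at about 62 N, judged closed from the gripper opening.

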